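# Open the stuck screw jar in the vise

### The arm

A 6-joint arm with a two-finger parallel gripper is mounted at the origin on the work surface. World frame = base frame: x ahead of the robot, y to its left, z up, the work surface at z = 0. Lengths are in m, angles in rad, forces in N, time in s.
With the tool pointing down it reaches from about 0.25 to 0.775 m from the base axis. Payload 4 kg.
Tool frame: the origin (TCP) lies on the centre line of the jaws, within the pads' length; the fingertips stand 8 mm ahead of it and the grasp point (between the pads) lies 11 mm behind it; z points along the fingers, y is the direction in which the jaws open and shut (so a half turn about z gives the same grasp; the last joint's range is limited). The gripper opens to 94 mm and grips with 3 to 60 N. Pads are 16 mm wide; open, the fingers measure 119 mm over their backs; the gripper's body (75 mm by 177 mm) begins 78 mm behind the grasp point.
Start: joints at [-1.424, 0.087, 1.371, -0, 1.684, -0.103], TCP at [0.136, -0.533, 0.214] pointing down, gripper open.
Joint ranges: [-3.1, 3.1], [-0.76, 2.03], [0.27, 2.55], [-1.08, 4.22], [0.17, 2.65], [-2.57, 2.57]. Speed limits (rad/s): [2.79, 2.79, 3.14, 3.14, 3.14, 3.14].

### API

Orientations are given as [roll, pitch, yaw] about the fixed x, y, z axes, in that order (R = Rz(yaw) Ry(pitch) Rx(roll)).
In Python, from bench import robot gives the robot as it stands.
- The arm moves only by the shell command python3 -m crank 'ROWS' [OPENING]. ROWS is JSON, a list of rows, each a list of 4 numbers: the shift along the tool's x, y, z scaled (see below), then the turn about the tool's z scaled (see below). A call has exactly 10 rows; each row shifts and turns the commanded pose from where the row before left it, along the tool's axes as they then stand; what a row does not reach is not made up. The controller multiplies each number of a shift by 0.2 m and each number of a turn by pi/2 rad. A row lasts 1/8 s, in which the tool goes at most 62.5 mm and 10.7 degrees, less where a joint would pass 70% of its speed; a pose out of reach is approached as far as the arm can. A call with a number of a shift or a turn outside -1 to 1 is refused whole. A call with a gripper value outside its range is refused whole. OPENING is the gripper command: -1 is fully open, 1 is shut, values between are in proportion, set as the call begins (- or left out, the last holds). The fingers move at their own pace and stop on an object; the grip force is fixed at half the most. Time passes only in rows, so rows that do not move let the fingers close, or fill a call up. It gives the time, the measured TCP pose, the force and the opening at its end, in the units of the state.
- robot.get_obs(): the state, without advancing time (a new reading comes with each control period).
- robot.snapshot(name): name is "scene" or "top"; returns (picture, depth): 400x640x3 uint8, red, green, blue; 400x640 float32, m along the optical axis (not along the pixel's ray), 0 where there is no reading.
- robot.camera_params(name): a dict with "fx", "fy", "cx", "cy" (pixels), "distortion" ([k1, k2, p1, p2, k3] as OpenCV has them; the pictures are not rectified), "world_from_camera" (4x4, takes a point from camera to world coordinates). Camera axes: x right, y down, z forward; pixel columns grow to the right and rows downward; lengths in m; the calibration is good to about 2 mm. A picture is of the moment at which its call begins. camera_params takes no time and is no camera call.
- robot.close_job(): hands the job in, once; it reports no verdict.
The state is a dict: "time": time; "joint_positions": joint angles; "qvel": joint speeds; "joint_torque": joint torques, N m; "tool_pos": TCP position; "ee_rot": TCP orientation; "wrist_force": force on the tool from outside, world axes, zero at the start; "wrist_torque": the same for the moment, N m; "width": finger opening in m.
Only numpy, scipy, OpenCV 4.12 (cv2) and the standard library are available. Lean on these libraries where they do the work, as an engineer would, in place of code of your own. Each camera call takes 0.05 s, during which the arm holds its last target.

### The job

The jar of screws clamped in the vise has a stuck cap: grip it firmly, break it loose with a short hard anticlockwise twist, then spin it on easily to its stop, where it comes free, lift it straight off and lower it gently, right way up, into the steel parts tray. Do not pull it up before it is free, force it against the stop or press hard on the glass, and leave the other things on the bench alone.

Things in the scene. Friction and masses are not known exactly. Their poses are not given: they have to be found in the camera images.
- cap: Round yellow plastic cap, black radial mark on top, 58 mm across, 34 mm high, 110 g, plain round side. Origin: on its axis at its lower edge; z up, x along the mark. From tight (x within 0.1 rad of the jar's x) it turns only anticlockwise seen from above, to a hard stop 2.1 rad from the jar's x. Two inner lugs under a glass flange hold it down: it lifts off only from 1.85 rad to that stop.
- cap_top (a point): Centre of the cap's top face, axes as the cap's. Grip the round side from above with 30 to 45 N, pads 8 to 12 mm below this face; weak grips slip. Dried gum holds the cap: it takes about 0.4 N m to break within the first 0.3 rad, then drags lightly and pushes up to 15 N upward until 0.7 rad; beyond that it turns freely until the stop, felt as a sharp torque rise. It stays where let go.
- jar: Fixed glass jar of screws, 62 mm across, upright in the vise. Origin: on its axis, level with the seated cap's lower edge; z up; x is where the mark of a tight cap points (within 0.1 rad). The glass chips if the cap is pulled up with over 30 N while its lugs are still held, twisted on against the end stop (75 N at the lugs, about 0.8 N m), or forced with over 90 N in any way (pressed, shoved).
- jar_neck (a point): Top of the jar's neck, 14 mm above the jar's origin, axes as the jar's; the inside of the cap rests on it. The neck is 47 mm across over its flange. The seated cap has about 1.5 mm of play up, down and sideways. Lift the cap 30 mm or more straight up to clear it.
- vise: Fixed red bench vise. Origin: at bench level on the jar's axis; z up, jaws close along x, screw handle at +x. Jaws 120 mm wide along y, tops 120 mm above the bench (30 mm below the cap's lower edge); nothing of it is higher. It reaches from -125 to +145 mm along x.
- tray: Fixed square open steel parts tray, 150 x 150 mm, walls 4 mm thick and 30 mm high, floor 4 mm thick. Origin: centre of its underside, z up, sides along x and y. The cap may lie anywhere on its floor; lower it until it touches (under 60 N) and let go, do not drop it.
- oil: Bystander: loose red plastic bottle standing upright, 60 mm across, 150 mm tall. Origin: centre of its underside.
- driver: Loose screwdriver with an orange handle lying on the bench; bystander. Origin: underside, in its length; length along x.
- block: Loose wooden block 160 x 45 x 35 mm lying on the bench; bystander. Origin: centre of its underside, long side along x.
Mind the look-alikes: they are no part of the job. Of the things shaped like the cap, the yellow one is meant.

How it is judged:
By the outcome, as a careful person would: the job done as asked, in the order asked, and still so for the second after the job is handed in, with the robot touching nothing.
It also fails if it takes over 72 s, if anything falls off the work surface, if the arm or the gripper's body presses on something with over 40 N, if the wrist force passes 120 N, or if a joint passes its speed limit or range.

## Working session

There is one attempt and no reset: what is moved stays moved. The work goes in short steps, Python scripts to look and compute and a shell command to move; the robot and the scene stay as the last step left them, time stands still between calls to the robot, and variables do not carry over. Pictures are saved under pics/ and viewed, and the job is handed in when it is done.

```bash
ls; mkdir -p pics
python3 - <<'E'
from bench import robot
import cv2,numpy as np
print(robot.get_obs())
for n in("scene","top"):
    p,d=robot.snapshot(n); cv2.imwrite(f"pics/{n}0.png",p[:,:,::-1]); np.savez(f"{n}0.npz",p=p,d=d)
    print(n,robot.camera_params(n))
E
```

```text
pics
{'time': 0.0, 'joint_positions': array([-1.42413927e+00,  8.79565569e-02,  1.37222639e+00, -1.60848860e-05,
        1.68357300e+00, -1.03120142e-01]), 'qvel': array([ 0.00042514, -0.00056627, -0.00181553,  0.00039552,  0.00121599,
       -0.00193012]), 'joint_torque': array([-1.68156203e-03, -3.40180600e+01, -3.02431583e+01,  7.16544525e-02,
        3.28214758e-02, -1.52534062e-04]), 'tool_pos': array([ 0.13585712, -0.53242441,  0.21231743]), 'ee_rot': array([-3.13943921e+00, -2.06781822e-04,  2.49775178e-01]), 'wrist_force': array([0.4221778 , 0.49836965, 0.21982865]), 'wrist_torque': array([-0.01148906,  0.01118809,  0.01772599]), 'width': 0.09367632501555982}
scene {'fx': 370.47305055672916, 'fy': 370.47305055672916, 'cx': 323.241056505821, 'cy': 197.27897702419125, 'distortion': array([-0.08870025,  0.        ,  0.        ,  0.        ,  0.        ]), 'world_from_camera': array([[-0.39930972,  0.48770771, -0.77633301,  1.18978794],
       [ 0.91658019,  0.19315353, -0.35010351,  0.26250511],
       [-0.02079672, -0.85137119, -0.5241513 ,  0.53918363],
       [ 0.        ,  0.        ,  0.        ,  1.        ]])}
top {'fx': 494.12817858498164, 'fy': 494.12817858498164, 'cx': 318.50005503319767, 'cy': 197.66956132009574, 'distortion': array([-0.11636852,  0.        ,  0.        ,  0.        ,  0.        ]), 'world_from_camera': array([[-0.01223614, -0.98980787,  0.14188256,  0.42779211],
       [-0.99991462,  0.0114616 , -0.00627501,  0.00890215],
       [ 0.00458486, -0.14194723, -0.98986361,  1.19036831],
       [ 0.        ,  0.        ,  0.        ,  1.        ]])}
```

View pics/scene0.png

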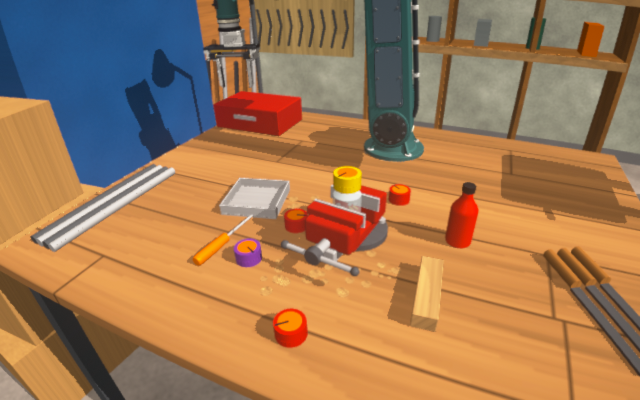

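View pics/top0.png

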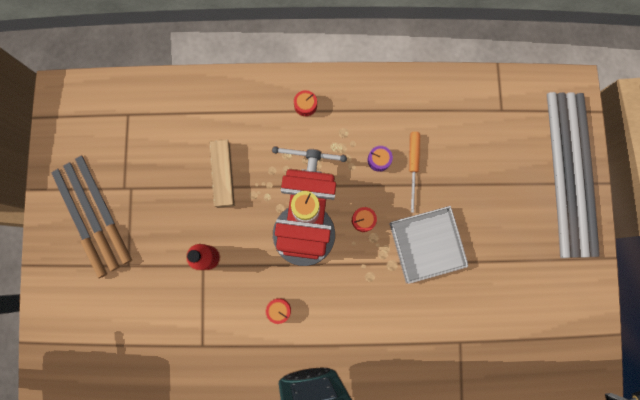

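The yellow cap sits on the jar in the vise at about (306,206) in the top view and (347,180) in the scene view. The tray is at (429,245) in the top view. The red and purple caps are the look-alikes. I'll measure these next.

```bash
cat > h.py <<'E'
import cv2,numpy as np
from bench import robot
def ray(n,uv):
    c=robot.camera_params(n);K=np.array([[c['fx'],0,c['cx']],[0,c['fy'],c['cy']],[0,0,1]])
    q=cv2.undistortPoints(np.float64(uv).reshape(-1,1,2),K,c['distortion']).reshape(-1,2)
    T=c['world_from_camera'];d=np.c_[q,np.ones(len(q))]@T[:3,:3].T
    return T[:3,3],d
def plane(n,uv,z):
    o,d=ray(n,uv);return o+d*((z-o[2])/d[:,2])[:,None]
def pts(n,D):
    v,u=np.nonzero(D>0);o,d=ray(n,np.c_[u,v]);return np.c_[u,v],o+d*D[v,u][:,None]
E
python3 - <<'E'
from h import *
for n,c in(("top",(306,206)),("scene",(347,180))):
    f=np.load(n+"0.npz");p,D=f['p'],f['d']
    u,v=c;s=p[v-24:v+24,u-24:u+24]
    cv2.imwrite(f"pics/z{n}.png",cv2.resize(s[:,:,::-1],None,fx=10,fy=10,interpolation=0))
    uv,P=pts(n,D)
    hsv=cv2.cvtColor(p,cv2.COLOR_RGB2HSV)[uv[:,1],uv[:,0]]
    near=(abs(uv[:,0]-u)<24)&(abs(uv[:,1]-v)<24)
    m=near&(P[:,2]>.176)&(P[:,2]<.20)
    print(n,m.sum(),P[m].mean(0),P[m].min(0),P[m].max(0))
    if m.sum():
        (cx,cy),r=cv2.minEnclosingCircle(np.float32(P[m][:,:2]));print(cx,cy,r,np.median(P[m][:,2]))
    # mask by colour & tops on plane
    m=near&(hsv[:,0]>8)&(hsv[:,0]<35)&(hsv[:,1]>150)&(hsv[:,2]>100)
    print(m.sum(),uv[m].mean(0),uv[m].min(0),uv[m].max(0))
# tray
f=np.load("top0.npz");uv,P=pts("top",f['d'])
m=(abs(uv[:,0]-429)<45)&(abs(uv[:,1]-245)<45)&(P[:,2]>.018)
r=cv2.minAreaRect(np.float32(P[m][:,:2]));print("tray",r,P[m][:,2].max())
m=(abs(uv[:,0]-429)<15)&(abs(uv[:,1]-245)<15);print(P[m].mean(0))
E
```

```text
top 613 [0.55856873 0.03126857 0.18262707] [0.53019221 0.0036332  0.17733322] [0.58679215 0.05932401 0.18727208]
0.5586968660354614 0.03106086514890194 0.028959175571799278 0.18259622259296204
303 [304.44224422 204.04620462] [290 190] [319 214]
scene 389 [0.56317424 0.03449856 0.1833955 ] [0.52963032 0.00480668 0.17615789] [0.5861405  0.06136741 0.18667298]
0.5566383600234985 0.03361193463206291 0.03060358390212059 0.18429818805992826
1621 [345.9993831  174.14990746] [324 157] [370 201]
tray ((0.4808560311794281, -0.2590630352497101), (0.15125930309295654, 0.15313935279846191), 14.140860557556152) 0.03384616911895
[ 0.47957919 -0.26421317  0.00190119]
```

```bash
ls pics
```

```text
scene0.png
top0.png
zscene.png
ztop.png
```

View pics/ztop.png

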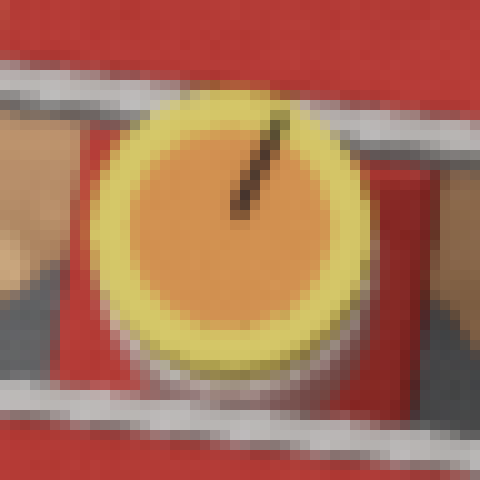

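View pics/zscene.png

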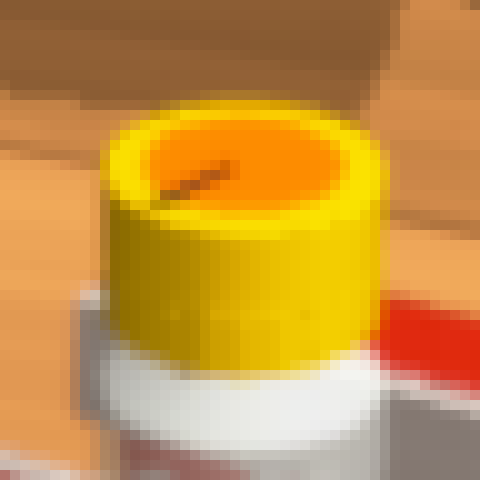

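The mark runs from about (306,203) to (310,193) in the top view, pointing towards +x and slightly to −y. Next I'll refine the cap's centre and mark direction from the coloured disc in both views.

Run:
```python
from h import *
for n,c in(("top",(306,206)),("scene",(347,180))):
    p=np.load(n+"0.npz")['p'];h=cv2.cvtColor(p,cv2.COLOR_RGB2HSV)
    print(n,h[c[1]-1:c[1]+2,c[0]-3:c[0]+3:3].reshape(-1,3)[:4].tolist())
    lo,hi=((5,60,100),(19,255,255))
    m=cv2.inRange(h,lo,hi)
    w=np.zeros_like(m);cc=(304,204) if n=="top" else (347,174); cv2.circle(w,cc,11,255,-1) if n=="top" else cv2.ellipse(w,(348,173),(12,7),0,0,360,255,-1)
    m&=w
    ct=max(cv2.findContours(m,0,cv2.CHAIN_APPROX_NONE)[0],key=cv2.contourArea);hu=cv2.convexHull(ct)
    e=cv2.fitEllipse(hu);print(e,plane(n,e[0],.184))
for n,a in(("top",[(305.5,202.7),(309.8,193)]),("scene",[(345.7,172.2),(338,176.2)])):
    P=plane(n,a,.184);d=P[1]-P[0];print(n,P,np.arctan2(d[1],d[0]))
```

```text
top [[15, 157, 210], [15, 157, 209], [15, 157, 210], [15, 157, 210]]
((304.487548828125, 204.29510498046875), (19.389650344848633, 19.675905227661133), 62.70979690551758) [[0.55862969 0.03146414 0.184     ]]
scene [[24, 255, 228], [26, 255, 243], [23, 255, 200], [24, 255, 223]]
((346.8375244140625, 172.03257751464844), (8.863602638244629, 18.725900650024414), 89.16837310791016) [[0.55524355 0.03085119 0.184     ]]
top [[0.56190991 0.02935673 0.184     ]
 [0.58196598 0.02032669 0.184     ]] -0.4230532664355887
scene [[0.5567832  0.02893765 0.184     ]
 [0.57857627 0.0205814  0.184     ]] -0.36614614327390715
```

Both views agree on the cap centre, (0.558, 0.0315), with the mark at about −0.40 rad. I'll approach now, rising a little first.

```bash
python3 -m crank '[[0.05,-0.04,-0.1,0],[0.19,-0.153,-0.1,0],[0.19,-0.153,0,0],[0.19,-0.153,0,0],[0.19,-0.153,0,0],[0.19,-0.153,0,0],[0.19,-0.153,0,0],[0.19,-0.153,0,0],[0.19,-0.153,0,0],[0.19,-0.153,0,0]]' -1
```

```text
time: 1.35
tool_pos: [0.4075, -0.1698, 0.2531]
ee_rot: [-3.141, 0.0, 0.25]
wrist_force: [0.6, 0.5, 0.5]
width: 0.0938
```

```bash
python3 -m crank '[[0.19,-0.153,0,0],[0.19,-0.153,0,0],[0.19,-0.153,0,0],[0.19,-0.153,0,0],[0.12,-0.1,0,0],[0.06,-0.05,0,0],[0.038,-0.028,0,0],[0,0,0,0],[0,0,0,0],[0,0,0,0]]'
```

```text
time: 2.6
tool_pos: [0.5572, 0.0293, 0.2537]
ee_rot: [3.141, -0.0, 0.249]
wrist_force: [0.6, -0.1, -0.3]
width: 0.094
```

Run:
```python
from h import *
o=robot.get_obs();print(o['tool_pos'],o['ee_rot'],o['joint_positions'],o['wrist_force'],o['wrist_torque'])
for n in("scene","top"):
    p,d=robot.snapshot(n); cv2.imwrite(f"pics/{n}1.png",p[:,:,::-1])
    u,v=(345,165) if n=="scene" else (306,206)
    cv2.imwrite(f"pics/z{n}1.png",cv2.resize(p[v-60:v+60,u-60:u+60,::-1],None,fx=4,fy=4))
```

```text
[0.55718066 0.02934941 0.25374106] [ 3.14122696e+00 -2.98349458e-04  2.48543601e-01] [-4.88289203e-02  1.00647551e-01  1.27711948e+00 -2.67170467e-04
  1.76343321e+00  1.27337266e+00] [ 0.58282216 -0.09692179 -0.34854014] [ 0.04105033  0.02996926 -0.03164008]
```

View pics/zscene1.png

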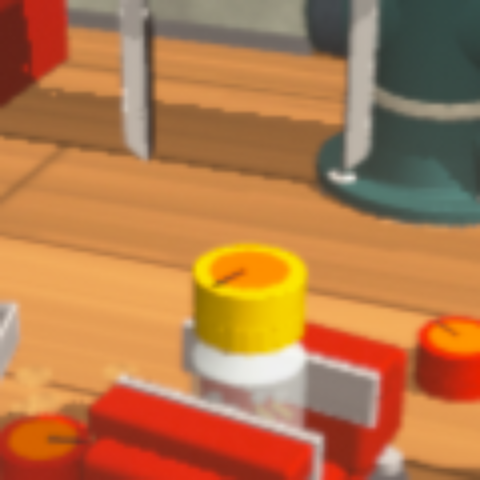

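The fingers straddle the cap, which is at (250,300) in the crop. I'll descend now with a small lateral correction.

```bash
python3 -m crank '[[0.007,-0.01,0.03,0],[0,0,0.06,0],[0,0,0.06,0],[0,0,0.06,0],[0,0,0.06,0],[0,0,0.06,0],[0,0,0.06,0],[0,0,0.04,0],[0,0,0.02,0],[0,0,0,0]]'
```

```text
time: 3.95
tool_pos: [0.5583, 0.0324, 0.1633]
ee_rot: [3.142, 0.0, 0.25]
wrist_force: [0.2, -0.1, 0.2]
width: 0.094
```

```bash
python3 -m crank '[[0,0,0,0],[0,0,0,0],[0,0,0,0],[0,0,0,0],[0,0,0,0],[0,0,0,0],[0,0,0,0],[0,0,0,0],[0,0,0,0],[0,0,0,0]]' 1
python3 - <<'E'
from h import *
o=robot.get_obs();print(o['tool_pos'],o['width'],o['wrist_force'],o['wrist_torque'])
for n in("scene","top"):
    p,d=robot.snapshot(n)
    u,v=(345,165) if n=="scene" else (306,206)
    cv2.imwrite(f"pics/z{n}2.png",cv2.resize(p[v-60:v+60,u-60:u+60,::-1],None,fx=4,fy=4))
E
```

```text
time: 5.2
tool_pos: [0.5584, 0.0321, 0.1636]
ee_rot: [3.141, -0.0, 0.25]
wrist_force: [-0.3, -3.0, 1.3]
width: 0.0575
[0.55835376 0.03208059 0.1636186 ] 0.05747043478361178 [-0.26556914 -2.95185681  1.28840578] [-0.51261335  0.12218452 -0.04397113]
```

View pics/zscene2.png

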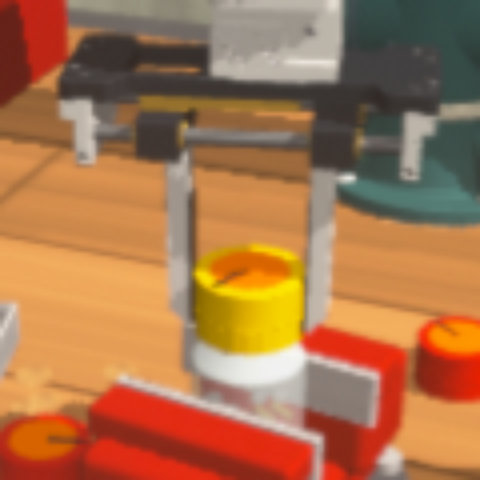

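Gripped: the width is 57.5 mm on the round side. Now the break-loose twist, about 0.3 rad anticlockwise, which is negative about the tool's z.

```bash
python3 -m crank '[[0,0,0,-0.1],[0,0,0,-0.1],[0,0,0,0],[0,0,0,0],[0,0,0,0],[0,0,0,0],[0,0,0,0],[0,0,0,0],[0,0,0,0],[0,0,0,0]]'
python3 - <<'E'
from h import *
o=robot.get_obs();print(o['tool_pos'],o['width'],o['wrist_force'],o['wrist_torque'],o['ee_rot'][2]-.25)
for n in("scene","top"):
    p,d=robot.snapshot(n)
    u,v=(345,165) if n=="scene" else (306,206)
    cv2.imwrite(f"pics/z{n}3.png",cv2.resize(p[v-60:v+60,u-60:u+60,::-1],None,fx=4,fy=4))
u,v=347,180
p,d=robot.snapshot("scene");cv2.imwrite("pics/zz3.png",cv2.resize(p[v-24:v+24,u-24:u+24,::-1],None,fx=10,fy=10,interpolation=0))
E
```

```text
time: 6.55
tool_pos: [0.5587, 0.0337, 0.1645]
ee_rot: [-3.141, -0.003, 0.562]
wrist_force: [-1.0, 2.0, 5.2]
width: 0.0579
[0.55866548 0.03370711 0.16453748] 0.05793274781829657 [-0.95426431  1.97815127  5.16379824] [ 0.36864014  0.13519162 -0.09657718] 0.31183888396084347
```

View pics/zz3.png

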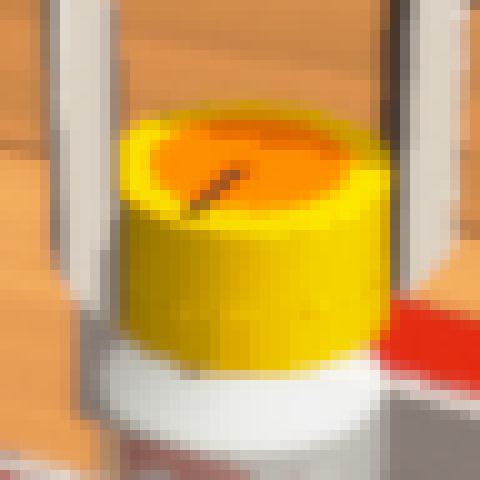

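View pics/ztop3.png

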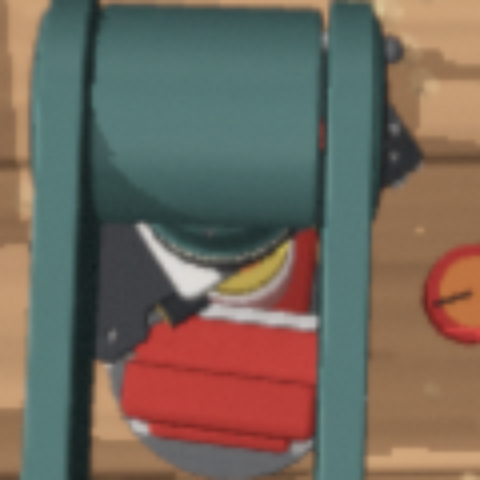

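The mark in the scene crop now runs from (240,170) to (188,212), so the cap turned with the jaws. I'll add an automatic mark-angle measurement and then turn on.

```bash
cat >> h.py <<'E'
def mark(p,n="scene",zt=.184,c=(347,173)):
    # dark weight inside the orange disc -> principal direction on the top plane
    u0,v0=c;s=p[v0-14:v0+14,u0-18:u0+18].astype(float)
    h=cv2.cvtColor(p,cv2.COLOR_RGB2HSV)[v0-14:v0+14,u0-18:u0+18]
    m=((h[...,0]>=8)&(h[...,0]<=35)&(h[...,1]>180)).astype(np.uint8)
    top=plane(n,[(u0,v0)],zt)
    v,u=np.mgrid[v0-14:v0+14,u0-18:u0+18]
    P=plane(n,np.c_[u.ravel(),v.ravel()],zt)
    return s,h,P,u,v
E
python3 - <<'E'
from h import *
for nm,a in(("before",[(346.0,172.0),(338.5,175.8)]),("t3",[(346.8,172.3),(341.2,176.8)])):
    P=plane("scene",a,.184);d=P[1]-P[0];print(nm,P[0],np.arctan2(d[1],d[0]))
E
```

```text
before [0.55573489 0.0292015  0.184     ] -0.37828609047779654
t3 [0.55637381 0.03118988 0.184     ] -0.16514979313169154
```

```bash
python3 -m crank '[[0,0,0,-0.05],[0,0,0,-0.05],[0,0,0,-0.05],[0,0,0,-0.05],[0,0,0,-0.05],[0,0,0,-0.05],[0,0,0,0],[0,0,0,0],[0,0,0,0],[0,0,0,0]]'
python3 - <<'E'
from h import *
o=robot.get_obs();print(o['tool_pos'],o['width'],o['wrist_force'],o['wrist_torque'],o['ee_rot'][2]-.25)
u,v=347,180
p,d=robot.snapshot("scene");cv2.imwrite("pics/zz4.png",cv2.resize(p[v-24:v+24,u-24:u+24,::-1],None,fx=10,fy=10,interpolation=0))
E
```

```text
time: 7.95
tool_pos: [0.5585, 0.0329, 0.1636]
ee_rot: [3.142, -0.001, 1.035]
wrist_force: [0.2, 2.0, 3.3]
width: 0.0574
[0.55848588 0.03289545 0.1636362 ] 0.0573548306082631 [0.23401397 2.04588509 3.34335738] [ 0.35129805 -0.12272973 -0.02812065] 0.7848894579313888
```

View pics/zz4.png

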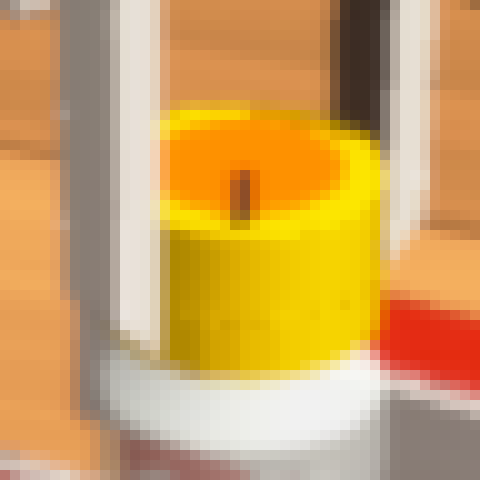

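The mark now points straight down in the image, (243,172) to (240,222), which is about 0.42 rad in the world. It has turned about 0.8 rad without slipping. I'll continue to about 1.8 rad.

```bash
python3 -m crank '[[0,0,0,-0.08],[0,0,0,-0.08],[0,0,0,-0.08],[0,0,0,-0.08],[0,0,0,-0.08],[0,0,0,-0.08],[0,0,0,-0.08],[0,0,0,-0.08],[0,0,0,0],[0,0,0,0]]'
python3 - <<'E'
from h import *
o=robot.get_obs();print(o['tool_pos'],o['width'],o['wrist_force'],o['wrist_torque'],o['ee_rot'][2]-.25,o['joint_positions'][5])
u,v=347,180
p,d=robot.snapshot("scene");cv2.imwrite("pics/zz5.png",cv2.resize(p[v-24:v+24,u-24:u+24,::-1],None,fx=10,fy=10,interpolation=0))
E
```

```text
time: 9.25
tool_pos: [0.558, 0.0321, 0.1636]
ee_rot: [-3.141, 0.0, 2.038]
wrist_force: [-2.6, 0.3, 4.1]
width: 0.0574
[0.55798173 0.03207734 0.16362547] 0.057380382460913495 [-2.57400965  0.30957645  4.07681071] [-0.02904757  0.25371522  0.02405563] 1.788426162188236 -0.5111732731909251
```

View pics/zz5.png

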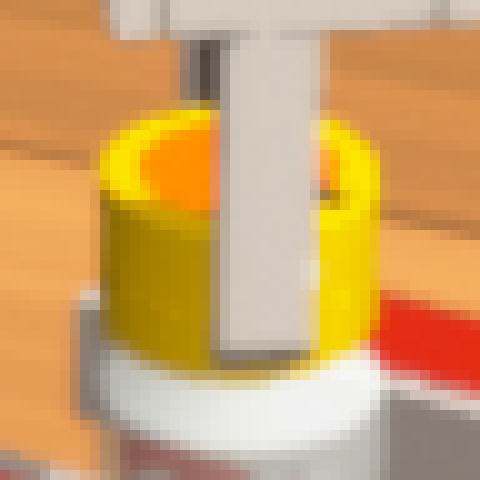

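The mark's end shows at (335,195), to the right of the finger, so the cap is still turning with the jaws. Now I'll creep towards the stop and watch the torque.

```bash
python3 -m crank '[[0,0,0,-0.02],[0,0,0,-0.02],[0,0,0,-0.02],[0,0,0,-0.02],[0,0,0,-0.02],[0,0,0,0],[0,0,0,0],[0,0,0,0],[0,0,0,0],[0,0,0,0]]'
cat > s.py <<'E'
from h import *
o=robot.get_obs();print(o['tool_pos'],o['width'],o['wrist_force'].round(2),o['wrist_torque'].round(3),o['ee_rot'][2]-.25,o['joint_positions'][5],o['joint_torque'][5])
E
python3 s.py
```

```text
time: 10.55
tool_pos: [0.5574, 0.0322, 0.1636]
ee_rot: [-3.14, -0.001, 2.198]
wrist_force: [-3.9, 0.1, 6.4]
width: 0.0573
[0.55736719 0.03222955 0.16360425] 0.05729937050113297 [-3.88  0.12  6.42] [-0.049  0.722 -0.099] 1.9475776930267124 -0.6702543722525304 -0.1208274532109499
```

```bash
python3 -m crank '[[0,0,0,-0.02],[0,0,0,0],[0,0,0,0],[0,0,0,0],[0,0,0,0],[0,0,0,0],[0,0,0,0],[0,0,0,0],[0,0,0,0],[0,0,0,0]]';python3 s.py
```

```text
time: 11.8
tool_pos: [0.5569, 0.0321, 0.1636]
ee_rot: [-3.139, -0.002, 2.229]
wrist_force: [-6.2, 0.4, 6.4]
width: 0.0574
[0.55686223 0.03213852 0.16362167] 0.0574098682188226 [-6.19  0.36  6.39] [ 0.037  0.943 -0.167] 1.9787729229222135 -0.7015264953234082 -0.16942898277193308
```

```bash
python3 -m crank '[[0,0,0,-0.02],[0,0,0,0],[0,0,0,0],[0,0,0,0],[0,0,0,0],[0,0,0,0],[0,0,0,0],[0,0,0,0],[0,0,0,0],[0,0,0,0]]';python3 s.py;python3 - <<'E'
from h import *
u,v=347,180
p,d=robot.snapshot("scene");cv2.imwrite("pics/zz6.png",cv2.resize(p[v-24:v+24,u-24:u+24,::-1],None,fx=10,fy=10,interpolation=0))
E
```

```text
time: 13.05
tool_pos: [0.5566, 0.032, 0.1636]
ee_rot: [-3.138, -0.002, 2.259]
wrist_force: [-6.6, -0.1, 6.5]
width: 0.0575
[0.55657899 0.03203967 0.16363132] 0.057506935973403894 [-6.65 -0.1   6.53] [-0.06   1.063 -0.48 ] 2.009191906433277 -0.7320994724339797 -0.48695314675569534
```

View pics/zz6.png

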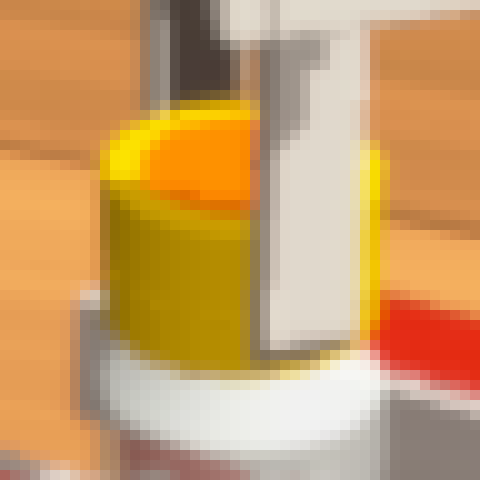

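The torque jumped from −0.17 to −0.48 N·m, so this is the stop. I'll back off slightly to unload it, then lift a few mm while checking the force.

```bash
python3 -m crank '[[0,0,0,0.02],[0,0,0,0.01],[0,0,0,0],[0,0,0,0],[0,0,0,0],[0,0,0,0],[0,0,0,0],[0,0,0,0],[0,0,0,0],[0,0,0,0]]';python3 s.py
```

```text
time: 14.35
tool_pos: [0.5568, 0.0323, 0.1636]
ee_rot: [-3.139, -0.002, 2.214]
wrist_force: [-5.9, 0.7, 7.8]
width: 0.0572
[0.55679443 0.03234414 0.16362983] 0.057218994344835794 [-5.89  0.72  7.78] [ 0.094  0.942 -0.07 ] 1.9635166616001287 -0.6860928943851486 -0.07116891676560044
```

```bash
python3 -m crank '[[0,0,-0.005,0],[0,0,-0.005,0],[0,0,-0.005,0],[0,0,0,0],[0,0,0,0],[0,0,0,0],[0,0,0,0],[0,0,0,0],[0,0,0,0],[0,0,0,0]]';python3 s.py
```

```text
time: 15.6
tool_pos: [0.5573, 0.032, 0.1651]
ee_rot: [-3.138, -0.002, 2.213]
wrist_force: [-4.6, -1.8, -3.6]
width: 0.0571
[0.55726666 0.03202382 0.16511167] 0.057062585298354486 [-4.65 -1.85 -3.64] [-0.233  0.928 -0.094] 1.9629419874279757 -0.6858106362468616 -0.11239178013056517
```

```bash
python3 -m crank '[[0,0,-0.005,0],[0,0,-0.005,0],[0,0,0,0],[0,0,0,0],[0,0,0,0],[0,0,0,0],[0,0,0,0],[0,0,0,0],[0,0,0,0],[0,0,0,0]]';python3 s.py
```

```text
time: 16.85
tool_pos: [0.558, 0.0324, 0.1681]
ee_rot: [-3.141, -0.001, 2.214]
wrist_force: [-4.3, -0.9, -4.2]
width: 0.0573
[0.55795897 0.03243795 0.16811622] 0.05727106630833579 [-4.34 -0.92 -4.17] [-0.163  0.782  0.011] 1.9635721037673068 -0.6860439998398794 0.014772339491173625
```

```bash
python3 -m crank '[[0,0,-0.01,0],[0,0,-0.01,0],[0,0,-0.01,0],[0,0,-0.01,0],[0,0,-0.01,0],[0,0,0,0],[0,0,0,0],[0,0,0,0],[0,0,0,0],[0,0,0,0]]';python3 s.py;python3 - <<'E'
from h import *
u,v=347,180
p,d=robot.snapshot("scene");cv2.imwrite("pics/zz7.png",cv2.resize(p[v-30:v+24,u-24:u+24,::-1],None,fx=10,fy=10,interpolation=0))
E
```

```text
time: 18.1
tool_pos: [0.5583, 0.0324, 0.1784]
ee_rot: [-3.141, 0.0, 2.213]
wrist_force: [0.4, -0.9, -0.6]
width: 0.0575
[0.55829524 0.03240041 0.17839544] 0.05748786453033274 [ 0.43 -0.88 -0.6 ] [-0.009 -0.125 -0.029] 1.9632616725217558 -0.6858366571583561 -2.5533300913593848e-05
```

View pics/zz7.png

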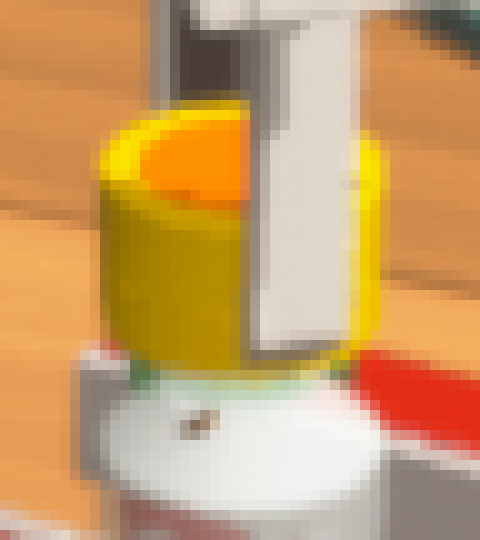

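The cap is off. In the crop it has risen with the jaws, the green glass neck shows below it at (240,385), and only its weight is felt. I'll lift it clear.

```bash
python3 -m crank '[[0,0,-0.03,0],[0,0,-0.06,0],[0,0,-0.06,0],[0,0,-0.06,0],[0,0,-0.06,0],[0,0,-0.06,0],[0,0,-0.03,0],[0,0,0,0],[0,0,0,0],[0,0,0,0]]';python3 s.py
python3 -m crank '[[-0.06,-0.074,0,0],[-0.117,-0.148,0,0],[-0.117,-0.148,0,0],[-0.117,-0.148,0,0],[-0.117,-0.148,0,0],[-0.117,-0.148,0,0],[-0.117,-0.148,0,0],[-0.117,-0.148,0,0],[-0.06,-0.074,0,0],[0,0,0,0]]';python3 s.py
python3 - <<'E'
from h import *
for n in("scene","top"):
    p,d=robot.snapshot(n); cv2.imwrite(f"pics/{n}8.png",p[:,:,::-1])
E
```

```text
time: 19.4
tool_pos: [0.5581, 0.0324, 0.2497]
ee_rot: [-3.141, -0.001, 2.213]
wrist_force: [0.7, -1.3, -2.4]
width: 0.0577
[0.55805295 0.03240374 0.24974885] 0.05766529717746303 [ 0.7  -1.25 -2.35] [-0.077 -0.159  0.002] 1.9632664605273584 -0.6858573124932951 -2.7491034302329354e-05
time: 20.65
tool_pos: [0.4806, -0.2608, 0.2502]
ee_rot: [3.142, -0.001, 2.211]
wrist_force: [-0.6, -0.2, -0.3]
width: 0.0574
[ 0.48062259 -0.26084773  0.25020888] 0.05737499540829204 [-0.59 -0.2  -0.3 ] [ 0.004 -0.106  0.01 ] 1.9608534147350762 -1.2411015809601262 -0.07382740499451756
```

View pics/scene8.png

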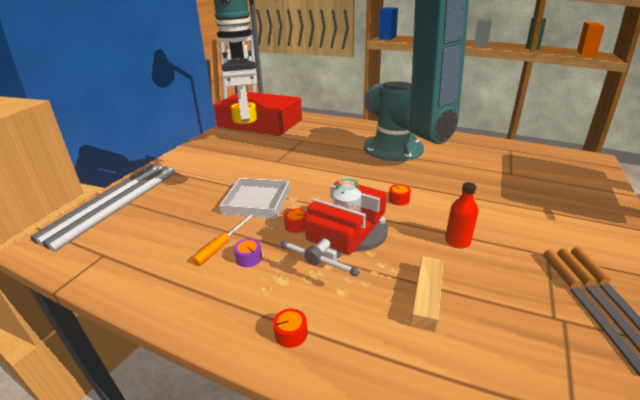

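View pics/top8.png

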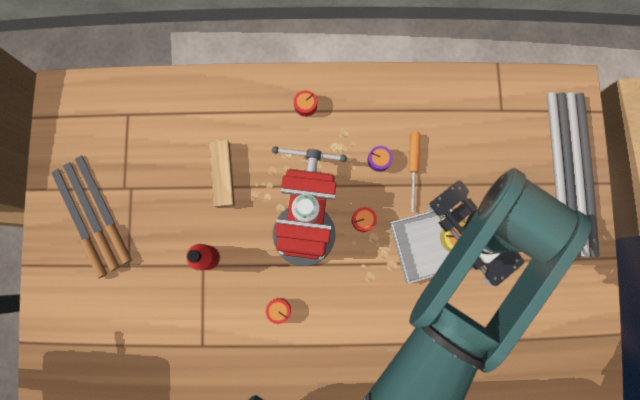

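The bare neck shows at (305,207) in the top view, and the cap hangs in the jaws above the tray. I'll lower it now.

```bash
python3 -m crank '[[0,0,0.08,0],[0,0,0.15,0],[0,0,0.15,0],[0,0,0.15,0],[0,0,0.15,0],[0,0,0.15,0],[0,0,0.14,0],[0,0,0.08,0],[0,0,0.03,0],[0,0,0,0]]';python3 s.py
```

```text
time: 22.0
tool_pos: [0.4816, -0.2597, 0.0347]
ee_rot: [3.141, 0.0, 2.214]
wrist_force: [-0.6, -0.1, -0.4]
width: 0.0574
[ 0.48157326 -0.2597035   0.03471717] 0.05738944206140918 [-0.61 -0.09 -0.4 ] [-0.007 -0.114  0.024] 1.963757503892401 -1.2411530177039414 0.0002819315886881668
```

```bash
python3 -m crank '[[0,0,0.02,0],[0,0,0.02,0],[0,0,0.015,0],[0,0,0.01,0],[0,0,0.005,0],[0,0,0,0],[0,0,0,0],[0,0,0,0],[0,0,0,0],[0,0,0,0]]';python3 s.py
```

```text
time: 23.25
tool_pos: [0.4813, -0.2599, 0.0205]
ee_rot: [3.142, 0.0, 2.213]
wrist_force: [0.4, 0.2, -1.9]
width: 0.0573
[ 0.48129121 -0.25987283  0.02053349] 0.057264995778209336 [ 0.44  0.17 -1.89] [ 0.006 -0.206 -0.011] 1.9632799216276258 -1.2411962323953838 9.705711647711723e-06
```

```bash
python3 -m crank '[[0,0,0.005,0],[0,0,0.004,0],[0,0,0.003,0],[0,0,0,0],[0,0,0,0],[0,0,0,0],[0,0,0,0],[0,0,0,0],[0,0,0,0],[0,0,0,0]]';python3 s.py
```

```text
time: 24.5
tool_pos: [0.4813, -0.2599, 0.0181]
ee_rot: [-3.142, 0.0, 2.213]
wrist_force: [0.4, 0.9, -1.1]
width: 0.0574
[ 0.48126689 -0.25985549  0.01810125] 0.05738378558271316 [ 0.36  0.87 -1.07] [-0.046 -0.108 -0.   ] 1.9632830532160273 -1.241181191615559 7.629266178810212e-06
```

```bash
python3 -m crank '[[0,0,0.003,0],[0,0,0.003,0],[0,0,0,0],[0,0,0,0],[0,0,0,0],[0,0,0,0],[0,0,0,0],[0,0,0,0],[0,0,0,0],[0,0,0,0]]';python3 s.py
```

```text
time: 25.75
tool_pos: [0.4813, -0.2599, 0.0176]
ee_rot: [3.142, 0.0, 2.213]
wrist_force: [-2.1, 2.1, 6.3]
width: 0.0577
[ 0.48132841 -0.25992034  0.0175924 ] 0.0576517899220007 [-2.12  2.12  6.28] [0.276 0.283 0.028] 1.9632982056078983 -1.2411825203747924 -0.007223213760880753
```

Touched down with about 6 N of contact, at the predicted height of 0.0176. I'll release with a partial opening so the fingers stay clear of the tray walls.

```bash
python3 -m crank '[[0,0,0,0],[0,0,0,0],[0,0,0,0],[0,0,0,0],[0,0,0,0],[0,0,0,0],[0,0,0,0],[0,0,0,0],[0,0,0,0],[0,0,0,0]]' -0.6;python3 s.py
python3 -m crank '[[0,0,-0.02,0],[0,0,-0.04,0],[0,0,-0.08,0],[0,0,-0.12,0],[0,0,-0.15,0],[0,0,-0.15,0],[0,0,-0.15,0],[0,0,-0.15,0],[0,0,-0.1,0],[0,0,-0.05,0]]';python3 s.py
```

```text
time: 27.0
tool_pos: [0.4813, -0.2599, 0.0169]
ee_rot: [-3.142, 0.0, 2.213]
wrist_force: [0.0, 0.2, -0.5]
width: 0.0753
[ 0.48127406 -0.25986676  0.01691121] 0.07534620158264384 [ 0.03  0.19 -0.47] [-0.003 -0.058  0.021] 1.963286381267237 -1.2412003662884137 8.551263697142986e-07
time: 28.25
tool_pos: [0.4818, -0.2602, 0.2217]
ee_rot: [3.14, 0.004, 2.213]
wrist_force: [0.1, -0.3, 0.4]
width: 0.0753
[ 0.48178374 -0.26018115  0.22174063] 0.07531552976078149 [ 0.09 -0.31  0.44] [ 0.006 -0.136  0.035] 1.9632787351449674 -1.241159895500883 -1.3235329845429078e-05
```

```bash
python3 -m crank '[[-0.03,-0.08,0,0],[-0.05,-0.15,0,0],[-0.05,-0.15,0,0],[-0.05,-0.15,0,0],[-0.05,-0.15,0,0],[-0.05,-0.15,0,0],[-0.03,-0.08,0,0],[0,0,0,0],[0,0,0,0],[0,0,0,0]]';python3 s.py
python3 - <<'E'
from h import *
for n in("scene","top"):
    p,d=robot.snapshot(n); cv2.imwrite(f"pics/{n}9.png",p[:,:,::-1])
    u,v=(256,195) if n=="scene" else (429,245)
    cv2.imwrite(f"pics/z{n}9.png",cv2.resize(p[v-50:v+50,u-50:u+50,::-1],None,fx=5,fy=5))
    if n=="top":
        uv,P=pts(n,d);h=cv2.cvtColor(p,cv2.COLOR_RGB2HSV)[uv[:,1],uv[:,0]]
        m=(abs(uv[:,0]-429)<35)&(abs(uv[:,1]-245)<35)&(h[:,1]>110)&(h[:,0]>8)&(h[:,0]<35)
        print(m.sum(),P[m].mean(0),np.median(P[m][:,2]),np.ptp(P[m],0))
E
```

```text
time: 29.5
tool_pos: [0.3733, -0.4177, 0.2189]
ee_rot: [3.141, 0.0, 2.215]
wrist_force: [-0.4, 0.7, -0.3]
width: 0.075
[ 0.37332566 -0.41772173  0.21894999] 0.0749882230117847 [-0.41  0.69 -0.26] [-0.019 -0.11   0.093] 1.9647946448127471 -1.5867591274270343 0.0009945445708581246
807 [ 0.4893127  -0.27986571  0.02088825] 0.033586497027327855 [0.16665073 0.17072031 0.05160931]
```

View pics/zscene9.png

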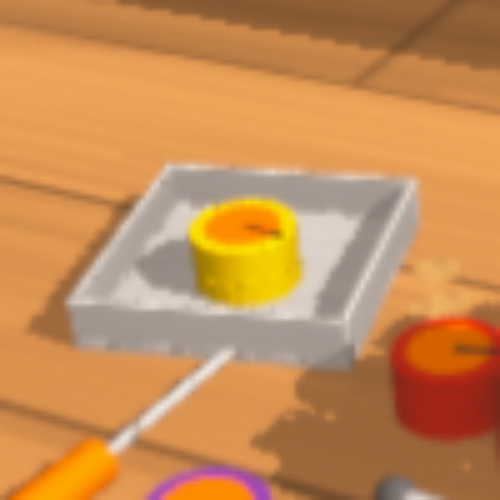

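View pics/top9.png

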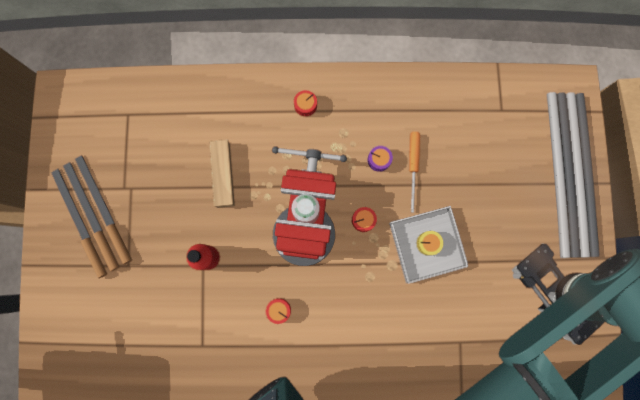

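The cap stands upright, mark up, near the tray's centre at (431,243) in the top view. The bottle, driver, block and look-alike caps look unmoved, and the arm is clear of everything. I'm handing in.

Run:
```python
from bench import robot
print(robot.close_job(), robot.get_obs()['time'])
```

```text
the job is handed in; nothing more can be done
the job is handed in; nothing more can be done
```

The cap is off the jar and stands upright, mark up, near the middle of the steel tray. I handed the job in at about 29.6 s.

**What I did:**
- **Grip and break:** I gripped the yellow cap about 10 mm below its top and broke it loose with a 0.31 rad anticlockwise twist.
- **Turn to the stop:** I turned it on to about 2.0 rad, where the torque rose sharply to 0.48 N·m (limit 0.8), then backed off slightly.
- **Lift:** I lifted straight up. Readings at the ends of the moves showed at most about 4 N of pull.
- **Place:** I lowered the cap to the tray floor with about 6 N of contact, let go and moved the arm clear.

**Last checks:**
- The final pictures show the cap in the tray, the neck bare, and the bottle, driver, block and other caps apparently where they were. I compared those by eye only.
- The wrist force after release was under 1 N.

**Disagreements:**
- The two cameras differed by about 3 mm on the cap's centre.
- My final depth check on the cap in the tray also picked up bench pixels, so its position figure is not usable. I relied on the touchdown height (0.0176 m, as predicted) and the pictures instead.
- Forces were read only at the end of each move, so brief peaks in between were not seen.

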